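Hold a ferrule carrier through the slot of the light-cure box

ROBOT

A 6-joint arm with a two-finger parallel gripper is mounted at the origin on a cart in front of the work surface, level with it; the furniture and walls round the work are solid. World frame = base frame: x ahead of the robot, y to its left, z up, the work surface at z = 0. Lengths are in m, angles in rad, forces in N, time in s.
With the tool pointing down it reaches from about 0.325 to 0.775 m from the base axis. Payload 9.3 kg.
Tool frame: the origin (TCP) lies at the centre of the arm's flange, where the gripper is bolted on; the fingertips stand 173 mm ahead of it and the grasp point (between the pads) lies 155 mm ahead of it; z points along the fingers, y is the line along which they close (so a half turn about z gives the same grasp; the last joint's range is limited). The gripper opens to 85 mm and grips with 20 to 120 N. Pads are 22 mm wide; open, the fingers measure 114 mm over their backs; the gripper's body (76 mm by 85 mm) begins 54 mm behind the grasp point. The pads swing forward as they close: fully open they stand 13 mm farther back than shut.
Start: joints at [1.091, 0.259, 0.021, 1.334, 0, 1.418], TCP at [0.177, 0.521, 0.405] pointing down, gripper open.
Joint ranges: [-3.04, 3.04], [-0.91, 1.82], [-1.04, 1.36], [-1.92, 1.95], [-1.52, 1.45], [-3.14, 3.14]. Speed limits (rad/s): [2.22, 2.22, 2.79, 3.14, 3.14, 3.14].

INTERFACE

Orientations are given as a 3x3 rotation matrix whose columns are the frame's x, y, z axes.
In Python, from cell import arm gives the robot as it stands.
- The arm moves only by the tool send_rows, never from a script. Its argument "motion" is a list of rows, each an object with "hand": the closure, from 0 (fully open) to 1 (shut); "delta_pos": the shift along the tool's x, y, z in mm, a list of three; "spin": the turn about the tool's z in degrees. A call has 1 to 10 rows; each row is the pose to reach, as a shift and turn from the pose commanded when the call began, along the tool's axes at that moment; what a row does not reach only later rows make up. A row lasts 1/12 s, in which the tool goes at most 41.7 mm and 7.16 degrees, less where a joint would pass 70% of its speed; a pose out of reach is approached as far as the arm can. A call with a gripper value outside its range is refused whole. The fingers move at their own pace and stop on an object; "squeeze" is the grip in N (left out, the last holds). Time passes only in rows, so rows that repeat a pose let the fingers close. It gives the time, the measured TCP pose, the force, the opening and the grip force at its end, in the units of the state.
- arm.read_state(): the state, without advancing time (a new reading comes with each control period).
- arm.get_image(name): name is "scene" or "top" or "wrist"; returns (picture, depth): 420x560x3 uint8, red, green, blue; 420x560 float32, m along the optical axis (not along the pixel's ray), 0 where there is no reading.
- arm.camera_params(name): a dict with "fx", "fy", "cx", "cy" (pixels), "cam_to_world" (4x4, takes a point from camera to world coordinates); the wrist camera has in their place "tool_from_camera" (4x4, takes a point from camera to tool coordinates, whose origin is the TCP and whose axes are the flange's). Camera axes: x right, y up, looking along -z (the intrinsics and any distortion apply to the point x, -y, -z); pixel columns grow to the right and rows downward; lengths in m; the calibration is good to about 2 mm. A picture is of the moment at which its call begins: read the wrist's pose just before it. camera_params takes no time and is no camera call.
- arm.job_done(): hands the job in; it is judged then, once.
The state is a dict: "time": time; "joint_pos": joint angles; "joint_velocities": joint speeds; "joint_efforts": joint torques, N m; "ee_pos": TCP position; "tool_rot": TCP orientation; "force": force on the tool from outside, world axes, zero at the start; "ft_torque": the same for the moment, N m; "grip_width": finger opening in m; "grip_force": force on a finger pad.
Only numpy, scipy, OpenCV 4.12 (cv2) and the standard library are available. Lean on these libraries where they do the work, as an engineer would, in place of code of your own. Each camera call takes 0.05 s, during which the arm holds its last target. There are 200 camera calls.

TASK

Stand the spot lamp upright, lens down, fully home in the round port of the light-cure box and let go of it. Then lift the ferrule carrier out of its stand by the grip block and pass its blade down through the narrow slot in the box's top until about 10 mm of blade still shows under the grip block. Finish while holding the carrier there, upright and still, hanging from the gripper and not pushed hard against the box; do not disturb the glue bottle or the paste jar.

Things in the scene. Friction and masses are not known exactly. Their poses are not given: they have to be found in the camera images.
- port (a point): Centre of the round port, in the plane of the box's top. The light-cure box is a grey box with a bare aluminium top plate, 110 (its x) x 170 (its y) x 70 mm high, fixed to the bench, turned up to 0.4 rad; a clear window is in its front (-x). The port is a hole 28 mm wide at the -y end; its seat, a flat floor, lies 35 mm below the top. Axes are those of the box, z up.
- port_seat (a point): Centre of the port's flat floor, 35 mm below the port's mouth: the lamp's lens rests here. Axes of the box.
- slot (a point): Centre of the slot, in the plane of the box's top, 90 mm from the port toward the box's +y. The slot is 8 mm along the box's x and 26 mm along its y, through the 10 mm top plate; below it is an empty chamber whose floor is 62 mm below the top. Axes of the box, z up.
- cure_box: The light-cure box; origin under its centre, on the bench; the top is at z = 70 mm. The machine to the left behind the work carries a microscope whose lens hangs down to about z = 260 mm at x = 0.61, y = 0.24: keep the arm's swings clear of it.
- lamp_mid (a point): Centre of the spot lamp, half-way up: a black ribbed round barrel with a bare metal nose, 24 mm diameter, 96 mm tall, about 90 g, standing loose on the bench on its flat lens; z up. The lens end is 48 mm below this point and tapers to 18 mm over its last 7 mm. Once seated, 61 mm of it stand above the box's top, so grasp it in the upper part (15 to 20 mm above this point).
- lamp_lens (a point): Centre of the lamp's lens face, its lower end.
- carrier_grip (a point): Centre of the ferrule carrier's grip block, where it is grasped. The carrier (about 60 g) is a flat steel blade, 6 mm thick (its x) x 24 mm wide (its y) x 60 mm long, with a black grip block on top, 14 (x) x 30 (y) x 26 mm high. It stands loose and upright in its stand. This point is 13 mm above the block's underside and 73 mm above the blade's tip. z up, turned as the stand.
- carrier_tip (a point): Middle of the lower end of the carrier's blade. The blade's last 8 mm taper to 2 x 18 mm. Axes of the carrier.
- stand: Grey plastic stand of the carrier, a block 44 (x) x 60 (y) x 50 mm high on a flange 84 mm long and 6 mm high, fixed to the bench; origin under its centre. Its slot, 9 x 27 mm, is 42 mm deep: lift the carrier straight up by 45 mm or more to clear it. The carrier may lean in it by up to 0.07 rad.
- glue_bottle: Bystander: small dark bottle of glue with an orange nozzle, 31 mm wide, 82 mm tall, loose; origin under its centre. It and the lamp may have changed places.
- flux_jar: Bystander: squat jar of paste with a black lid, 45 mm wide, 46 mm tall, loose; origin under its centre.
Not all that is in view belongs to the job. Leave any turquoise look-alike of the part that bears carrier_grip alone.

How it is judged:
By the outcome, as a careful person would: the job done as asked, in the order asked, and still so for the second after the job is handed in, while the arm keeps its last pose, push and grip.
It also fails if it takes over 69 s, if anything falls off the work surface, if the arm or the gripper's body presses on something with over 40 N, if the wrist force passes 120 N, or if a joint passes its speed limit or range.

## Working session

There is one attempt and no reset: what is moved stays moved. The work goes in short steps, Python scripts to look and compute and a tool call to move; the robot and the scene stay as the last step left them, time stands still between calls to the robot, and variables do not carry over. Pictures are saved under pics/ and viewed, at most 10 in all, crops included, and the job is handed in when it is done.

Besides the shell and the picture viewer there is one more tool, called as name(argument=value, ...), one argument or row to a line, values as JSON. send_rows: Moves the arm, as the interface text tells. Its arguments: {"type":"object","properties":{"motion":{"type":"array","items":{"type":"object","properties":{"hand":{"type":"number"},"delta_pos":{"type":"array","items":{"type":"number"}},"spin":{"type":"number"}}}},"squeeze":{"type":"number"}},"required":["motion"]}

```bash
mkdir -p pics
cat > h.py <<'E'
import numpy as np, cv2
from cell import arm
def grab(n,tag):
    s=arm.read_state(); p,d=arm.get_image(n); c=arm.camera_params(n)
    cv2.imwrite(f'pics/{tag}.png',p[:,:,::-1]); 
    T=np.eye(4)
    if n=='wrist':
        T[:3,:3]=s['tool_rot'];T[:3,3]=s['ee_pos'];T=T@np.array(c['tool_from_camera'])
    else: T=np.array(c['cam_to_world'])
    np.savez(f'pics/{tag}.npz',p=p,d=d,T=T,K=[c['fx'],c['fy'],c['cx'],c['cy']])
def cloud(tag):
    z=np.load(f'pics/{tag}.npz');d=z['d'];fx,fy,cx,cy=z['K'];v,u=np.mgrid[:420,:560]
    P=np.stack([(u-cx)/fx*d,-(v-cy)/fy*d,-d],-1)@z['T'][:3,:3].T+z['T'][:3,3]
    P[d==0]=np.nan
    return P,z['p']
E
python3 - <<'E'
from h import *
grab('top','top1');grab('scene','sc1')
s=arm.read_state();print(s)
for n in('top','scene','wrist'):print(n,arm.camera_params(n))
a=cv2.imread('pics/top1.png');b=cv2.imread('pics/sc1.png')
E
```

```text
{'time': 0.1, 'joint_pos': array([1.09143622e+00, 2.59164104e-01, 2.08206543e-02, 1.33368367e+00,
       1.68751370e-05, 1.41819669e+00]), 'joint_velocities': array([-0.00082029, -0.00108335,  0.00015664, -0.0008983 ,  0.00016316,
        0.00022079]), 'joint_efforts': array([ 5.83119880e-03, -5.56693518e+01,  3.45069158e+01,  1.16517901e-02,
       -7.15838883e-05, -2.83951090e-05]), 'ee_pos': array([0.1765214 , 0.52086247, 0.40410447]), 'tool_rot': array([[-9.47087060e-01,  3.20976263e-01, -5.82630864e-04],
       [ 3.20976727e-01,  9.47086461e-01, -1.08429112e-03],
       [ 2.03770091e-04, -1.21392904e-03, -9.99999242e-01]]), 'force': array([-0.11527966,  0.09152714, -0.56992194]), 'ft_torque': array([0.03951498, 0.0136023 , 0.01315642]), 'grip_force': 0.0, 'grip_width': 0.08553071240159646}
top {'fx': 397.8182171867136, 'fy': 397.8182171867136, 'cx': 288.1766889242153, 'cy': 206.79078037866086, 'cam_to_world': array([[ 0.02047841,  0.98755757, -0.15591885,  0.33506384],
       [-0.99969544,  0.02237415,  0.01041303, -0.0571145 ],
       [ 0.01377202,  0.15565812,  0.98771498,  1.
[... 218 characters left out ...]
22,  0.32576086, -0.66519348, -0.29503778],
       [-0.74050066,  0.27582515, -0.61284521, -0.83310058],
       [-0.01616389,  0.90432315,  0.42654235,  0.57477545],
       [ 0.        ,  0.        ,  0.        ,  1.        ]])}
wrist {'fx': 325.55256266912033, 'fy': 325.55256266912033, 'cx': 277.4577060899586, 'cy': 219.21242802404484, 'tool_from_camera': array([[-8.37013728e-04,  9.47706262e-01,  3.19142820e-01,
         8.24096046e-02],
       [ 9.99999553e-01,  9.33413927e-04, -1.49114649e-04,
        -8.88323069e-04],
       [-4.39209240e-04,  3.19142553e-01, -9.47706620e-01,
         3.09214822e-02],
       [ 0.00000000e+00,  0.00000000e+00,  0.00000000e+00,
         1.00000000e+00]])}
```

View pics/top1.png

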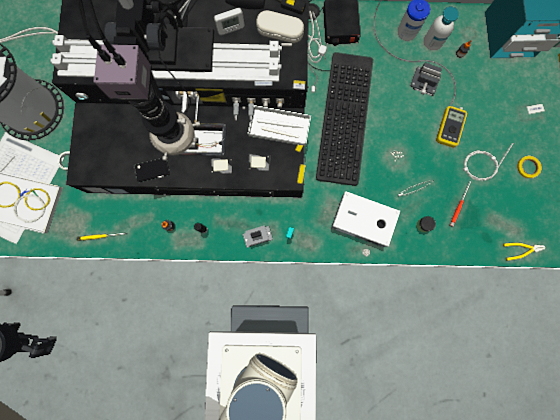

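View pics/sc1.png

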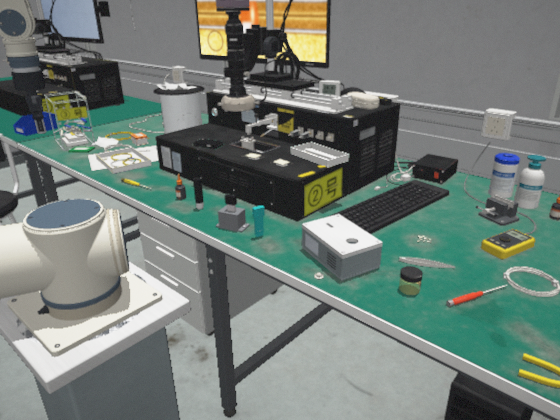

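The top view shows the bottle (167,226), lamp (200,227), stand with carrier (257,236), turquoise decoy (290,233), box slot (350,211), port (382,223) and jar (427,223).

Run:
```python
from h import *
P,p=cloud('top1')
for n,(u,v) in dict(bottle=(167,226),lamp=(200,227),stand=(257,236),decoy=(290,233),box=(367,218),slot=(350,211),port=(382,223),jar=(427,223),mach=(230,185),mach2=(230,192)).items():print(n,P[v,u].round(4))
def rect(m):
    q=P[m][:,:2].astype(np.float32);print(len(q),q.mean(0),cv2.minAreaRect(q), P[m][:,2].mean())
def reg(u0,u1,v0,v1,z0,z1):
    m=np.zeros((420,560),bool);m[v0:v1,u0:u1]=1
    return m&(P[...,2]>z0)&(P[...,2]<z1)
rect(reg(325,408,185,250,.06,.085));rect(reg(190,210,215,240,.08,.12));rect(reg(240,275,220,250,.04,.06));rect(reg(240,275,220,250,.065,.12))
rect(reg(280,300,220,250,.05,.12));rect(reg(155,178,215,240,.03,.12))
rect(reg(415,438,212,238,.03,.06))
for t,(u,v,w,h) in (('a',(150,200,160,60)),('b',(320,180,120,80))):
    cv2.imwrite(f'pics/top1{t}.png',cv2.resize(cv2.imread('pics/top1.png')[v:v+h,u:u+w],None,fx=5,fy=5,interpolation=2))
```

```text
bottle [0.4548 0.287  0.049 ]
lamp [0.4491 0.1795 0.0977]
stand [0.4286 0.0187 0.0794]
decoy [ 0.4385 -0.0758  0.0882]
box [ 0.4891 -0.3009  0.0695]
slot [ 0.5183 -0.2617  0.0059]
port [ 0.4797 -0.3536  0.0337]
jar [ 0.4806 -0.4839  0.0506]
mach [0.5647 0.0949 0.1342]
mach2 [0.5547 0.1011 0.0832]
2116 [ 0.48907563 -0.29839236] ((0.48968151211738586, -0.2996487617492676), (0.17107395827770233, 0.11126626282930374), 71.1008529663086) 0.0700493082396199
61 [0.45144528 0.18533485] ((0.45177340507507324, 0.18596622347831726), (0.0205006655305624, 0.02255442552268505), 29.415443420410156) 0.09450789109494946
247 [0.43350875 0.02128686] ((0.43475624918937683, 0.021811941638588905), (0.04441900923848152, 0.059704188257455826), 17.95490074157715) 0.05003982511813364
59 [0.43394384 0.02083768] ((0.4347848892211914, 0.021747838705778122), (0.01429041288793087, 0.02953954041004181), 18.693870544433594) 0.09245874610519919
55 [ 0.44117555 -0.07505901] ((0.4415168762207031, -0.07525250315666199), (0.01375397015362978, 0.02914377488195896), 72.4390640258789) 0.08523575072629666
92 [0.45960847 0.2880241 ] ((0.4601171314716339, 0.29026684165000916), (0.028051011264324188, 0.02788667194545269), 89.47381591796875) 0.048306736240356536
197 [ 0.4810588 -0.4868438] ((0.4812685251235962, -0.4882905185222626), (0.043841488659381866, 0.04310894384980202), 86.48737335205078) 0.04560041656434762
```

send_rows(
  motion=[
    {"hand": 0, "delta_pos": [-37, -23, 0], "spin": 0},
    {"hand": 0, "delta_pos": [-74, -46, 0], "spin": 0},
    {"hand": 0, "delta_pos": [-110, -69, 0], "spin": 0},
    {"hand": 0, "delta_pos": [-147, -92, 0], "spin": 0},
    {"hand": 0, "delta_pos": [-184, -115, 0], "spin": 0},
    {"hand": 0, "delta_pos": [-221, -138, 0], "spin": 0},
    {"hand": 0, "delta_pos": [-258, -161, 10], "spin": 0},
    {"hand": 0, "delta_pos": [-294, -184, 20], "spin": 0},
    {"hand": 0, "delta_pos": [-331, -207, 40], "spin": 0},
    {"hand": 0, "delta_pos": [-368, -229, 60], "spin": 0},
  ],
)

```text
time: 0.93
ee_pos: [0.4363, 0.2031, 0.3556]
tool_rot: [[-0.947, 0.321, 0.001], [0.321, 0.947, 0.0], [-0.001, 0.001, -1.0]]
force: [0.8, 0.6, -0.1]
grip_width: 0.0856
grip_force: 0.0
```

send_rows(
  motion=[
    {"hand": 0, "delta_pos": [0, 0, 0], "spin": 0},
    {"hand": 0, "delta_pos": [0, 0, 0], "spin": 0},
    {"hand": 0, "delta_pos": [0, 0, 0], "spin": 0},
  ],
)

```text
time: 1.18
ee_pos: [0.4354, 0.2049, 0.3557]
tool_rot: [[-0.947, 0.322, -0.001], [0.322, 0.947, 0.0], [0.001, -0.0, -1.0]]
force: [0.2, -0.4, 1.2]
grip_width: 0.0852
grip_force: 0.0
```

Run:
```python
from h import *
s=arm.read_state();print(s['time'],s['ee_pos'],s['tool_rot'].round(4),s['force'])
grab('wrist','w1');P,p=cloud('w1')
m=(P[...,2]>.085)&(P[...,2]<.105)&(abs(P[...,0]-.4515)<.04)&(abs(P[...,1]-.186)<.04)
q=P[m][:,:2].astype(np.float32);print(len(q),cv2.minAreaRect(q),cv2.minEnclosingCircle(q),q.mean(0),P[m][:,2].mean(),np.argwhere(m).mean(0))
```

```text
1.1833 [0.43541216 0.20489834 0.35568149] [[-9.467e-01  3.220e-01 -9.000e-04]
 [ 3.220e-01  9.468e-01  1.000e-04]
 [ 8.000e-04 -2.000e-04 -1.000e+00]] [ 0.16099541 -0.41289816  1.18369324]
736 ((0.45175445079803467, 0.18792061507701874), (0.022792013362050056, 0.0221183430403471), 78.41039276123047) ((0.452450156211853, 0.18772363662719727), 0.012120623141527176) [0.45028093 0.18864718] 0.09450979841833818 [249.2486413  264.90353261]
```

View pics/w1.png

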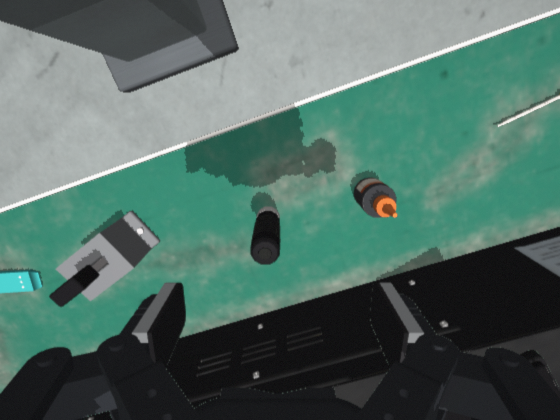

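send_rows(
  motion=[
    {"hand": 0.3, "delta_pos": [-21, -11, 10]},
    {"hand": 0.3, "delta_pos": [-21, -11, 40]},
    {"hand": 0.3, "delta_pos": [-21, -11, 75]},
    {"hand": 0.3, "delta_pos": [-21, -11, 110]},
    {"hand": 0.3, "delta_pos": [-21, -11, 134]},
    {"hand": 0.3, "delta_pos": [-21, -11, 134]},
    {"hand": 0.3, "delta_pos": [-21, -11, 134]},
    {"hand": 0.3, "delta_pos": [-21, -11, 134]},
  ],
  squeeze=40,
)

```text
validation failed for argument at $.mo...
```

send_rows(
  motion=[
    {"hand": 1, "delta_pos": [0, 0, 0]},
    {"hand": 1, "delta_pos": [0, 0, 0]},
    {"hand": 1, "delta_pos": [0, 0, 0]},
    {"hand": 1, "delta_pos": [0, 0, 0]},
    {"hand": 1, "delta_pos": [0, 0, 0]},
    {"hand": 1, "delta_pos": [0, 0, 0]},
  ],
)

```text
validation failed for argument at $.mo...
```

Spin is required in each row.

send_rows(
  motion=[
    {"hand": 0.3, "delta_pos": [-21, -11, 10], "spin": 0},
    {"hand": 0.3, "delta_pos": [-21, -11, 40], "spin": 0},
    {"hand": 0.3, "delta_pos": [-21, -11, 75], "spin": 0},
    {"hand": 0.3, "delta_pos": [-21, -11, 110], "spin": 0},
    {"hand": 0.3, "delta_pos": [-21, -11, 134], "spin": 0},
    {"hand": 0.3, "delta_pos": [-21, -11, 134], "spin": 0},
    {"hand": 0.3, "delta_pos": [-21, -11, 134], "spin": 0},
    {"hand": 0.3, "delta_pos": [-21, -11, 134], "spin": 0},
  ],
  squeeze=40,
)

```text
time: 1.9
ee_pos: [0.4521, 0.1888, 0.2236]
tool_rot: [[-0.948, 0.319, 0.002], [0.319, 0.948, 0.001], [-0.002, 0.001, -1.0]]
force: [-0.0, -0.6, -0.0]
grip_width: 0.06
grip_force: 0.0
```

send_rows(
  motion=[
    {"hand": 1, "delta_pos": [0, 0, 0], "spin": 0},
    {"hand": 1, "delta_pos": [0, 0, 0], "spin": 0},
    {"hand": 1, "delta_pos": [0, 0, 0], "spin": 0},
    {"hand": 1, "delta_pos": [0, 0, 0], "spin": 0},
    {"hand": 1, "delta_pos": [0, 0, 0], "spin": 0},
    {"hand": 1, "delta_pos": [0, 0, 0], "spin": 0},
  ],
)

```text
time: 2.4
ee_pos: [0.4522, 0.188, 0.2231]
tool_rot: [[-0.947, 0.321, 0.002], [0.321, 0.947, 0.001], [-0.002, 0.002, -1.0]]
force: [-0.4, 1.2, 6.8]
grip_width: 0.0232
grip_force: 38.8
```

send_rows(
  motion=[
    {"hand": 1, "delta_pos": [0, 0, -20], "spin": 0},
    {"hand": 1, "delta_pos": [0, 0, -55], "spin": 0},
    {"hand": 1, "delta_pos": [0, 0, -90], "spin": 0},
    {"hand": 1, "delta_pos": [0, -20, -120], "spin": 0},
    {"hand": 1, "delta_pos": [0, -50, -140], "spin": 0},
    {"hand": 1, "delta_pos": [-20, -80, -147], "spin": 0},
    {"hand": 1, "delta_pos": [-40, -110, -147], "spin": 0},
    {"hand": 1, "delta_pos": [-60, -140, -147], "spin": 0},
    {"hand": 1, "delta_pos": [-80, -170, -147], "spin": 0},
    {"hand": 1, "delta_pos": [-100, -200, -147], "spin": 0},
  ],
)

```text
time: 3.23
ee_pos: [0.4821, -0.0354, 0.3695]
tool_rot: [[-0.947, 0.321, 0.001], [0.321, 0.947, -0.0], [-0.001, 0.0, -1.0]]
force: [1.5, 0.3, -1.0]
grip_width: 0.0232
grip_force: 39.5
```

send_rows(
  motion=[
    {"hand": 1, "delta_pos": [-20, -30, 0], "spin": 0},
    {"hand": 1, "delta_pos": [-40, -60, 0], "spin": 0},
    {"hand": 1, "delta_pos": [-60, -90, 0], "spin": 0},
    {"hand": 1, "delta_pos": [-80, -120, 0], "spin": 0},
    {"hand": 1, "delta_pos": [-100, -150, 0], "spin": 0},
    {"hand": 1, "delta_pos": [-120, -180, 0], "spin": 0},
    {"hand": 1, "delta_pos": [-140, -210, 0], "spin": 0},
    {"hand": 1, "delta_pos": [-153, -240, 0], "spin": 0},
    {"hand": 1, "delta_pos": [-153, -250, 0], "spin": 0},
    {"hand": 1, "delta_pos": [-153, -250, 0], "spin": 0},
  ],
)

```text
time: 4.07
ee_pos: [0.5464, -0.3222, 0.3681]
tool_rot: [[-0.946, 0.324, -0.001], [0.324, 0.946, 0.0], [0.001, -0.0, -1.0]]
force: [-0.3, -0.0, -0.9]
grip_width: 0.0233
grip_force: 39.5
```

send_rows(
  motion=[
    {"hand": 1, "delta_pos": [0, 0, 0], "spin": 0},
    {"hand": 1, "delta_pos": [0, 0, 0], "spin": 0},
    {"hand": 1, "delta_pos": [0, 0, 0], "spin": 0},
  ],
)

```text
time: 4.32
ee_pos: [0.5469, -0.3182, 0.3693]
tool_rot: [[-0.947, 0.32, 0.0], [0.32, 0.947, -0.0], [-0.0, 0.0, -1.0]]
force: [-0.2, 0.4, -0.7]
grip_width: 0.0229
grip_force: 39.5
```

Run:
```python
from h import *
s=arm.read_state();print(s['time'],s['ee_pos'],s['tool_rot'].round(4),s['force'],s['grip_width'])
grab('wrist','w2');P,p=cloud('w2')
m=(abs(P[...,2]-.07)<.008)&(abs(P[...,0]-.49)<.1)&(abs(P[...,1]+.3)<.12)
q=P[m][:,:2].astype(np.float32);print(len(q),cv2.minAreaRect(q),P[m][:,2].mean(),P[m][:,2].std())
```

```text
4.3167 [ 0.5469488  -0.31824331  0.36930388] [[-9.475e-01  3.199e-01  4.000e-04]
 [ 3.199e-01  9.475e-01 -0.000e+00]
 [-4.000e-04  1.000e-04 -1.000e+00]] [-0.175421    0.3793035  -0.65442275] 0.022897760574684775
28759 ((0.4902341663837433, -0.299297571182251), (0.1708022654056549, 0.11050134152173996), 70.85186004638672) 0.06992523474684043 0.0007792417702371214
```

View pics/w2.png

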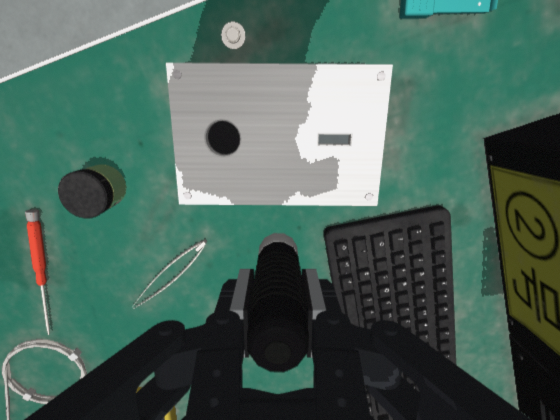

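```bash
cat >> h.py <<'E'
def ray(tag,uv,zp):
    z=np.load(f'pics/{tag}.npz');fx,fy,cx,cy=z['K'];uv=np.atleast_2d(np.array(uv,float))
    d=np.stack([(uv[:,0]-cx)/fx,-(uv[:,1]-cy)/fy,-np.ones(len(uv))],1)@z['T'][:3,:3].T;o=z['T'][:3,3]
    return o+d*((zp-o[2])/d[:,2])[:,None]
E
python3 - <<'E'
from h import *
P,p=cloud('w2');g=cv2.cvtColor(p,cv2.COLOR_RGB2GRAY)
for nm,(u0,u1,v0,v1),th in(('port',(195,250,112,165),75),('slot',(308,360,128,152),130)):
    m=np.zeros_like(g);m[v0:v1,u0:u1]=(g[v0:v1,u0:u1]<th)
    c=max(cv2.findContours(m,0,1)[0],key=cv2.contourArea)[:,0]
    w=ray('w2',c,.07)[:,:2].astype(np.float32)
    print(nm,c.min(0),c.max(0),cv2.minAreaRect(w),cv2.minEnclosingCircle(w))
y=np.array([np.cos(np.radians(70.85)),np.sin(np.radians(70.85))]);c=np.array([.4902,-.2993])
print(c-.045*y,c+.045*y)
# lamp nose
s=P[225:260,255:305];print(P[240:300:10,270:290:5].round(4)[:,1:3])
im=cv2.imread('pics/w2.png')
a=cv2.resize(im[110:165,180:370],None,fx=4,fy=4,interpolation=2);b=cv2.resize(im[225:375,185:375],None,fx=2,fy=2,interpolation=2)
o=np.zeros((530,760,3),np.uint8);o[:220]=a;o[225:525,:380]=b;cv2.imwrite('pics/c2.png',o)
E
```

```text
port [207 121] [239 154] ((0.47504112124443054, -0.340789258480072), (0.02565302699804306, 0.02575570158660412), 71.29397583007812) ((0.4750405251979828, -0.34060749411582947), 0.013393319211900234)
slot [319 135] [350 144] ((0.5049903392791748, -0.25662559270858765), (0.024974264204502106, 0.007050919812172651), 71.29448699951172) ((0.504461944103241, -0.2565345764160156), 0.012860490940511227)
[ 0.47543809 -0.34180984] [ 0.50496191 -0.25679016]
[[[ 0.5354 -0.3167  0.1651]
  [ 0.5364 -0.3141  0.1649]]

 [[ 0.5358 -0.3168  0.1783]
  [ 0.5367 -0.3143  0.1782]]

 [[ 0.5353 -0.3165  0.1916]
  [ 0.5361 -0.3142  0.1916]]

 [[ 0.5355 -0.3165  0.202 ]
  [ 0.536  -0.3142  0.2024]]

 [[ 0.5353 -0.3164  0.2117]
  [ 0.5363 -0.3144  0.2112]]

 [[ 0.5361 -0.3166  0.2186]
  [ 0.5366 -0.3146  0.2191]]]
```

View pics/c2.png

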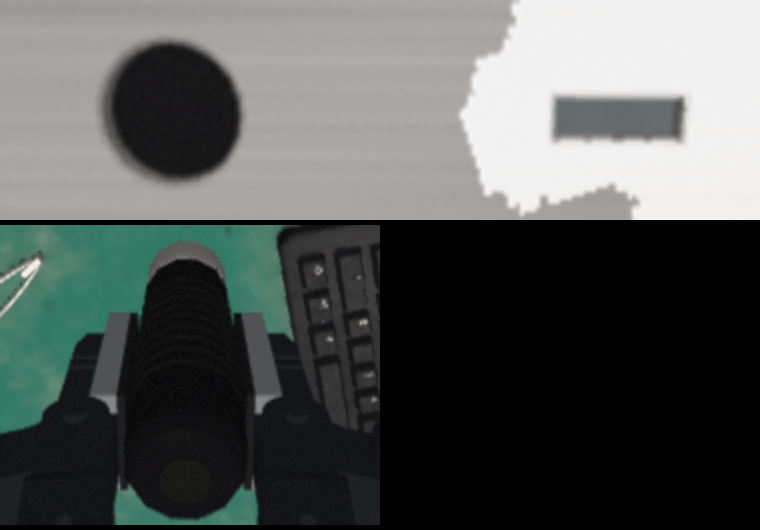

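send_rows(
  motion=[
    {"hand": 1, "delta_pos": [20, -15, 0], "spin": 0},
    {"hand": 1, "delta_pos": [40, -30, 10], "spin": 0},
    {"hand": 1, "delta_pos": [55, -42, 30], "spin": 0},
    {"hand": 1, "delta_pos": [61, -44.5, 55], "spin": 0},
    {"hand": 1, "delta_pos": [61, -44.5, 60], "spin": 0},
    {"hand": 1, "delta_pos": [61, -44.5, 60], "spin": 0},
    {"hand": 1, "delta_pos": [61, -44.5, 60], "spin": 0},
    {"hand": 1, "delta_pos": [61, -44.5, 60], "spin": 0},
    {"hand": 1, "delta_pos": [61, -44.5, 60], "spin": 0},
  ],
)

```text
time: 5.12
ee_pos: [0.4758, -0.342, 0.31]
tool_rot: [[-0.947, 0.32, 0.002], [0.32, 0.947, -0.001], [-0.002, -0.001, -1.0]]
force: [0.6, -1.0, -1.1]
grip_width: 0.023
grip_force: 39.5
```

Run:
```python
from h import *
s=arm.read_state();print(s['time'],s['ee_pos'],s['tool_rot'].round(4),s['force'],s['grip_width'])
grab('wrist','w3')
t=np.array([.4751,-.3412,0])-s['ee_pos'];print((t@s['tool_rot'])*1000)
a=cv2.imread('pics/w3.png')[120:420,150:410];cv2.imwrite('pics/w3c.png',cv2.resize(a,None,fx=2,fy=2,interpolation=2))
```

```text
5.1167 [ 0.4757838  -0.34199174  0.31003315] [[-9.474e-01  3.201e-01  1.500e-03]
 [ 3.201e-01  9.474e-01 -1.400e-03]
 [-1.900e-03 -8.000e-04 -1.000e+00]] [ 0.63416514 -0.98385236 -1.11300727] 0.02303572210654403
[  1.4928682    0.79165585 310.03031434]
```

View pics/w3c.png

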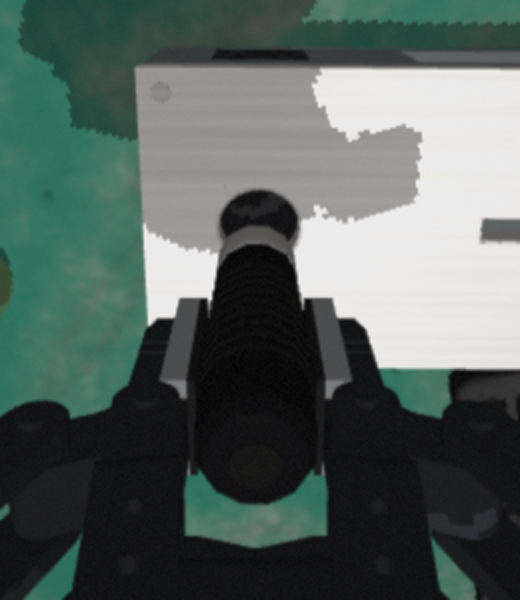

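send_rows(
  motion=[
    {"hand": 1, "delta_pos": [0.7, 0.5, 5], "spin": 0},
    {"hand": 1, "delta_pos": [0.7, 0.5, 10], "spin": 0},
    {"hand": 1, "delta_pos": [0.7, 0.5, 15], "spin": 0},
    {"hand": 1, "delta_pos": [0.7, 0.5, 20], "spin": 0},
    {"hand": 1, "delta_pos": [0.7, 0.5, 25], "spin": 0},
    {"hand": 1, "delta_pos": [0.7, 0.5, 30], "spin": 0},
    {"hand": 1, "delta_pos": [0.7, 0.5, 35], "spin": 0},
    {"hand": 1, "delta_pos": [0.7, 0.5, 35], "spin": 0},
    {"hand": 1, "delta_pos": [0.7, 0.5, 35], "spin": 0},
  ],
)

```text
time: 5.92
ee_pos: [0.4744, -0.3414, 0.2734]
tool_rot: [[-0.947, 0.321, -0.001], [0.321, 0.947, 0.0], [0.001, 0.0, -1.0]]
force: [-0.1, -0.3, -0.7]
grip_width: 0.0226
grip_force: 39.5
```

send_rows(
  motion=[
    {"hand": 1, "delta_pos": [0, 0, 4], "spin": 0},
    {"hand": 1, "delta_pos": [0, 0, 8], "spin": 0},
    {"hand": 1, "delta_pos": [0, 0, 11], "spin": 0},
    {"hand": 1, "delta_pos": [0, 0, 13], "spin": 0},
    {"hand": 1, "delta_pos": [0, 0, 14], "spin": 0},
    {"hand": 1, "delta_pos": [0, 0, 15], "spin": 0},
    {"hand": 1, "delta_pos": [0, 0, 15], "spin": 0},
  ],
)

```text
time: 6.5
ee_pos: [0.4744, -0.3415, 0.2586]
tool_rot: [[-0.947, 0.321, -0.0], [0.321, 0.947, 0.0], [0.0, 0.0, -1.0]]
force: [-0.2, 0.5, -0.9]
grip_width: 0.0232
grip_force: 39.5
```

send_rows(
  motion=[
    {"hand": 1, "delta_pos": [0, 0, 0.5], "spin": 0},
    {"hand": 1, "delta_pos": [0, 0, 1], "spin": 0},
    {"hand": 1, "delta_pos": [0, 0, 1.5], "spin": 0},
    {"hand": 1, "delta_pos": [0, 0, 1.5], "spin": 0},
  ],
)

```text
time: 6.83
ee_pos: [0.4745, -0.3415, 0.2581]
tool_rot: [[-0.947, 0.321, 0.001], [0.321, 0.947, -0.001], [-0.001, -0.0, -1.0]]
force: [-1.9, 1.6, 5.5]
grip_width: 0.0231
grip_force: 40.3
```

send_rows(
  motion=[
    {"hand": 0.4, "delta_pos": [0, 0, -0.5], "spin": 0},
    {"hand": 0.4, "delta_pos": [0, 0, -0.5], "spin": 0},
    {"hand": 0.4, "delta_pos": [0, 0, -0.5], "spin": 0},
    {"hand": 0.4, "delta_pos": [0, 0, -0.5], "spin": 0},
    {"hand": 0.4, "delta_pos": [0, 0, -0.5], "spin": 0},
    {"hand": 0.4, "delta_pos": [0, 0, -20], "spin": 0},
    {"hand": 0.4, "delta_pos": [0, 0, -50], "spin": 0},
    {"hand": 0.4, "delta_pos": [0, 0, -90], "spin": 0},
    {"hand": 0.4, "delta_pos": [0, 0, -100], "spin": 0},
    {"hand": 0.4, "delta_pos": [0, 0, -100], "spin": 0},
  ],
)

```text
time: 7.67
ee_pos: [0.4748, -0.3418, 0.3609]
tool_rot: [[-0.947, 0.321, 0.005], [0.321, 0.947, -0.004], [-0.006, -0.003, -1.0]]
force: [-0.1, -0.1, -0.3]
grip_width: 0.0509
grip_force: 0.0
```

Run:
```python
from h import *
s=arm.read_state();print(s['time'],s['ee_pos'],s['joint_pos'].round(3))
grab('wrist','w4');P,p=cloud('w4')
m=(P[...,2]>.1)&(P[...,2]<.15)&(np.hypot(P[...,0]-.475,P[...,1]+.341)<.03)
q=P[m];t=q[q[:,2]>np.percentile(q[:,2],90)-.003];print(len(q),np.percentile(q[:,2],[50,90,99]),cv2.minEnclosingCircle(t[:,:2].astype(np.float32)))
Q=P[(abs(P[...,2]-.07)<.006)&(np.hypot(P[...,0]-.49,P[...,1]+.3)<.08)];print(np.median(Q[:,2]))
```

```text
7.6667 [ 0.47482005 -0.34176908  0.36094166] [-0.767  0.331  0.013  1.247  0.    -0.441]
1282 [0.12995402 0.1317163  0.13260506] ((0.4743747115135193, -0.34235942363739014), 0.011492310091853142)
0.0699132714096807
```

send_rows(
  motion=[
    {"hand": 0.4, "delta_pos": [14, 35, 0], "spin": 6.6},
    {"hand": 0.4, "delta_pos": [29, 70, 0], "spin": 13.2},
    {"hand": 0.4, "delta_pos": [44, 105, 0], "spin": 19.8},
    {"hand": 0.4, "delta_pos": [59, 140, 0], "spin": 26.4},
    {"hand": 0.4, "delta_pos": [74, 175, 0], "spin": 33},
    {"hand": 0.4, "delta_pos": [89, 210, 0], "spin": 39.6},
    {"hand": 0.4, "delta_pos": [104, 245, 0], "spin": 46.2},
    {"hand": 0.4, "delta_pos": [119, 283, 0], "spin": 53},
    {"hand": 0.4, "delta_pos": [119, 283, 0], "spin": 53},
    {"hand": 0.4, "delta_pos": [119, 283, 0], "spin": 53},
  ],
)

```text
time: 8.55
ee_pos: [0.4519, -0.0331, 0.3562]
tool_rot: [[-0.316, 0.949, -0.002], [0.949, 0.316, 0.001], [0.001, -0.001, -1.0]]
force: [-0.4, -0.1, -0.2]
grip_width: 0.0511
grip_force: 0.0
```

send_rows(
  motion=[
    {"hand": 0.4, "delta_pos": [0, 0, 0], "spin": 0},
    {"hand": 0.4, "delta_pos": [0, 0, 0], "spin": 0},
    {"hand": 0.4, "delta_pos": [0, 0, 0], "spin": 0},
  ],
)

```text
time: 8.8
ee_pos: [0.4527, -0.0362, 0.3568]
tool_rot: [[-0.313, 0.95, -0.001], [0.95, 0.313, 0.0], [0.0, -0.001, -1.0]]
force: [-0.2, -1.2, 0.3]
grip_width: 0.0509
grip_force: 0.0
```

Run:
```python
from h import *
s=arm.read_state();R=s['tool_rot'];print(s['time'],s['ee_pos'],R.round(4),np.degrees(np.arctan2(R[1,1],R[0,1])))
grab('wrist','w5');P,p=cloud('w5')
near=(np.hypot(P[...,0]-.4345,P[...,1]-.0215)<.05)
for a,b in((.085,.11),(.045,.055)):
    m=near&(P[...,2]>a)&(P[...,2]<b);q=P[m];r=cv2.minAreaRect(q[:,:2].astype(np.float32));print(len(q),r,q[:,2].mean(),q[:,2].max())
    if a>.08:
        A=np.c_[q[:,:2]-q[:,:2].mean(0),np.ones(len(q))];k=abs(q[:,2]-np.median(q[:,2]))<.003
        print('slope',np.linalg.lstsq(A[k],q[k,2],rcond=None)[0],k.sum(),np.argwhere(m).min(0),np.argwhere(m).max(0))
```

```text
8.8 [ 0.45274179 -0.03622193  0.35675395] [[-3.130e-01  9.498e-01 -8.000e-04]
 [ 9.498e-01  3.130e-01  0.000e+00]
 [ 3.000e-04 -7.000e-04 -1.000e+00]] 18.240639744711444
887 ((0.43767958879470825, 0.023653382435441017), (0.014104886911809444, 0.029390130192041397), 18.01007080078125) 0.09349234502514889 0.09576945163697542
slope [-0.03479785 -0.01912283  0.09369004] 847 [118 275] [161 295]
3163 ((0.4350028932094574, 0.022258080542087555), (0.04406800493597984, 0.060368672013282776), 18.22007942199707) 0.04993371808764037 0.05248952866850448
```

View pics/w5.png

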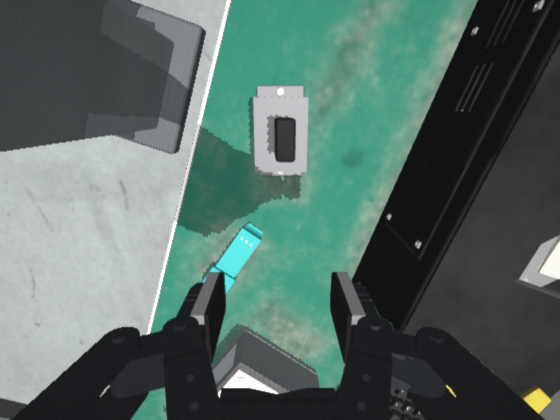

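send_rows(
  motion=[
    {"hand": 0.4, "delta_pos": [25, 1, 0], "spin": 0},
    {"hand": 0.4, "delta_pos": [50, 2, 10], "spin": 0},
    {"hand": 0.4, "delta_pos": [61, 2, 30], "spin": 0},
    {"hand": 0.4, "delta_pos": [61, 2, 60], "spin": 0},
    {"hand": 0.4, "delta_pos": [61, 2, 90], "spin": 0},
    {"hand": 0.4, "delta_pos": [61, 2, 110], "spin": 0},
    {"hand": 0.4, "delta_pos": [61, 2, 118], "spin": 0},
    {"hand": 0.4, "delta_pos": [61, 2, 118], "spin": 0},
    {"hand": 0.4, "delta_pos": [61, 2, 118], "spin": 0},
    {"hand": 0.4, "delta_pos": [61, 2, 118], "spin": 0},
  ],
)

```text
time: 9.68
ee_pos: [0.436, 0.0229, 0.2404]
tool_rot: [[-0.313, 0.95, 0.002], [0.95, 0.313, -0.0], [-0.001, 0.002, -1.0]]
force: [0.1, 0.7, 0.2]
grip_width: 0.0508
grip_force: 0.0
```

send_rows(
  motion=[
    {"hand": 0.7, "delta_pos": [0, 0, 0], "spin": 0},
    {"hand": 0.7, "delta_pos": [0, 0, 0], "spin": 0},
    {"hand": 0.7, "delta_pos": [0, 0, 0], "spin": 0},
    {"hand": 0.75, "delta_pos": [0, 0, 0], "spin": 0},
    {"hand": 0.8, "delta_pos": [0, 0, 0], "spin": 0},
    {"hand": 0.85, "delta_pos": [0, 0, 0], "spin": 0},
    {"hand": 1, "delta_pos": [0, 0, 0], "spin": 0},
    {"hand": 1, "delta_pos": [0, 0, 0], "spin": 0},
    {"hand": 1, "delta_pos": [0, 0, 0], "spin": 0},
  ],
)

```text
time: 10.43
ee_pos: [0.4354, 0.0233, 0.2395]
tool_rot: [[-0.314, 0.95, 0.0], [0.95, 0.314, -0.0], [-0.0, 0.0, -1.0]]
force: [-2.4, -0.1, 5.7]
grip_width: 0.0136
grip_force: 41.2
```

send_rows(
  motion=[
    {"hand": 1, "delta_pos": [0, 0, -10], "spin": 0},
    {"hand": 1, "delta_pos": [0, 0, -25], "spin": 0},
    {"hand": 1, "delta_pos": [0, 0, -45], "spin": 0},
    {"hand": 1, "delta_pos": [0, 0, -75], "spin": 0},
    {"hand": 1, "delta_pos": [0, 0, -105], "spin": 0},
    {"hand": 1, "delta_pos": [0, 0, -130], "spin": 0},
    {"hand": 1, "delta_pos": [0, 0, -145], "spin": 0},
    {"hand": 1, "delta_pos": [0, 0, -150], "spin": 0},
    {"hand": 1, "delta_pos": [0, 0, -150], "spin": 0},
    {"hand": 1, "delta_pos": [0, 0, -150], "spin": 0},
  ],
)

```text
time: 11.27
ee_pos: [0.4352, 0.0234, 0.3883]
tool_rot: [[-0.314, 0.95, -0.001], [0.95, 0.314, 0.0], [0.001, -0.001, -1.0]]
force: [0.3, -0.4, -0.8]
grip_width: 0.013
grip_force: 40.4
```

send_rows(
  motion=[
    {"hand": 1, "delta_pos": [-25, -2, 0], "spin": 4},
    {"hand": 1, "delta_pos": [-60, -4, 0], "spin": 9},
    {"hand": 1, "delta_pos": [-95, -7, 0], "spin": 14},
    {"hand": 1, "delta_pos": [-130, -10, 0], "spin": 19},
    {"hand": 1, "delta_pos": [-165, -13, 0], "spin": 24},
    {"hand": 1, "delta_pos": [-200, -16, 0], "spin": 29},
    {"hand": 1, "delta_pos": [-235, -19, 0], "spin": 33},
    {"hand": 1, "delta_pos": [-265, -21, 0], "spin": 36},
    {"hand": 1, "delta_pos": [-288, -22, 0], "spin": 37.2},
    {"hand": 1, "delta_pos": [-288, -22, 0], "spin": 37.2},
  ],
)

```text
time: 12.1
ee_pos: [0.5055, -0.2609, 0.3863]
tool_rot: [[0.329, 0.944, -0.003], [0.944, -0.329, 0.001], [0.0, -0.003, -1.0]]
force: [-0.6, 0.1, -1.2]
grip_width: 0.0131
grip_force: 40.4
```

send_rows(
  motion=[
    {"hand": 1, "delta_pos": [0, 0, 20], "spin": 0},
    {"hand": 1, "delta_pos": [0, 0, 40], "spin": 0},
    {"hand": 1, "delta_pos": [0, 0, 55], "spin": 0},
    {"hand": 1, "delta_pos": [0, 0, 60], "spin": 0},
    {"hand": 1, "delta_pos": [0, 0, 60], "spin": 0},
    {"hand": 1, "delta_pos": [0, 0, 60], "spin": 0},
    {"hand": 1, "delta_pos": [0, 0, 60], "spin": 0},
  ],
)

```text
time: 12.68
ee_pos: [0.5049, -0.2569, 0.33]
tool_rot: [[0.324, 0.946, 0.001], [0.946, -0.324, -0.001], [-0.0, 0.001, -1.0]]
force: [0.2, -0.3, -0.8]
grip_width: 0.0135
grip_force: 40.4
```

Run:
```python
from h import *
s=arm.read_state();R=s['tool_rot'];print(s['time'],s['ee_pos'],R.round(4),np.degrees(np.arctan2(R[1,1],R[0,1])),s['force'],s['grip_width'])
t=np.array([.505,-.2568,0])-s['ee_pos'];print((t@R)*1000)
grab('wrist','w6');P,p=cloud('w6')
a=cv2.imread('pics/w6.png')[150:420,110:460];cv2.imwrite('pics/w6c.png',cv2.resize(a,None,fx=2,fy=2,interpolation=2))
L=(P-s['ee_pos'])@R*1000
for v in range(200,380,6):
    k=(abs(L[v,:,1])<40)&(abs(L[v,:,0])<30)&(P[v,:,2]>.085)
    if k.sum(): print(v,np.where(k)[0][[0,-1]],np.median(L[v,k],0).round(1),L[v,k,1].min().round(1),L[v,k,1].max().round(1))
```

```text
12.6833 [ 0.50493395 -0.25691598  0.32999733] [[ 3.240e-01  9.461e-01  8.000e-04]
 [ 9.461e-01 -3.240e-01 -6.000e-04]
 [-3.000e-04  9.000e-04 -1.000e+00]] -18.90273624099198 [ 0.18695586 -0.25568572 -0.77380895] 0.013548634193510146
[ 2.18654720e-01 -2.84043698e-01  3.29997162e+02]
230 [273 282] [ 1.100e+01 -2.000e-01  2.192e+02] -3.0 2.6
236 [273 282] [ 1.090e+01 -2.000e-01  2.094e+02] -2.8 2.4
242 [273 282] [ 1.090e+01 -2.000e-01  2.001e+02] -2.7 2.3
248 [272 283] [ 11.   -0.2 191.7] -3.2 2.8
254 [272 283] [ 10.9  -0.2 184.1] -3.0 2.6
260 [272 283] [ 11.   -0.2 177. ] -2.9 2.5
266 [263 292] [ 13.9  -0.2 164.6] -6.9 6.6
272 [249 306] [ 13.4  -0.2 159.8] -13.3 13.1
278 [248 307] [ 12.9  -0.4 155.3] -13.3 13.0
284 [234 321] [1.02e+01 1.00e-01 1.55e+02] -20.0 19.7
290 [232 323] [ 1.010e+01 -1.000e-01  1.502e+02] -20.3 19.9
296 [231 324] [ 9.800e+00 -1.000e-01  1.461e+02] -20.2 19.8
302 [229 326] [ 7.200e+00 -1.000e-01  1.457e+02] -20.2 19.9
308 [227 328] [  6.   -0.4 143.3] -20.4 20.2
314 [224 331] [ 10.6  -0.4 132.7] -19.6 19.3
320 [179 376] [ 10.9  -0.2 128.6] -34.8 34.7
326 [166 389] [ 10.8  -0.4 125.4] -38.4 38.0
332 [158 397] [ 10.8   0.  122.2] -39.9 39.8
338 [156 401] [ 10.7   0.3 119.4] -39.3 40.0
344 [152 404] [ 10.6   0.  116.6] -39.8 39.8
350 [149 407] [ 11.2   6.6 113.2] -39.8 39.6
356 [147 410] [ 11.    7.2 110.8] -39.5 39.7
362 [143 415] [ 11.    7.9 108.4] -39.6 40.0
368 [139 416] [ 1.080e+01 -1.000e-01  1.063e+02] -39.8 39.5
374 [136 420] [ 10.8   7.7 104. ] -39.6 39.8
```

View pics/w6c.png

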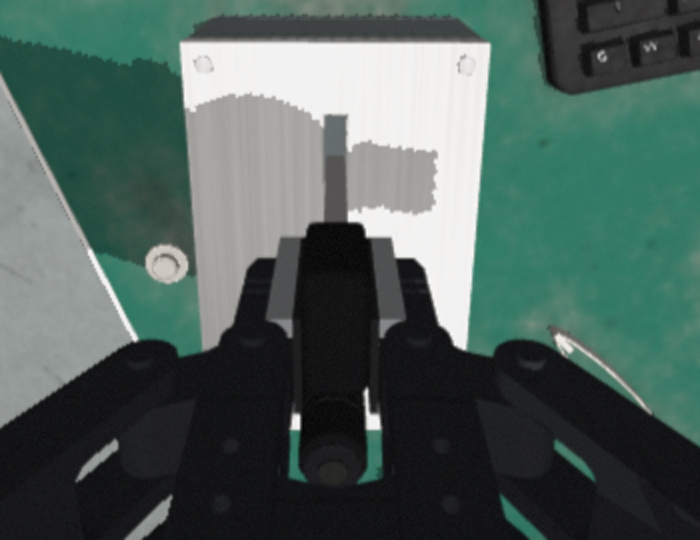

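The crop shows the blade (centre column ~336) directly in line with the slot, whose far end is at row 115. I'll compare the edges numerically.

Run:
```python
from h import *
s=arm.read_state();R=s['tool_rot'];g=cv2.cvtColor(cv2.imread('pics/w6.png'),6).astype(int)
print(g[203:232:1,278]);
for v in(212,216,220):print(g[v,266:290])
f=lambda uv:((ray('w6',uv,.07)-s['ee_pos'])@R*1000).round(2)
print(f([(278,207),(278,208),(278,209),(271.5,216),(283.5,216),(272,216),(283,216)]))
```

```text
[243 242 242 230 173 117 108 108 107 108 106 108 107 107 106 105 106 106
 106 106 106 106 107 106 100  86  83  84  84]
[164 165 166 177 219 210 142 111 107 108 108 108 108 107 107 106 122 195
 229 241 241 242 243 242]
[164 165 166 166 158 139 112 108 109 107 107 106 107 107 106 107 112 163
 232 241 242 242 242 242]
[163 165 166 166 157 138 113 107 108 107 106 106 106 106 106 106 120 199
 233 241 242 242 241 240]
[[ 1.3760e+01 -6.0000e-02  2.6016e+02]
 [ 1.3000e+01 -6.0000e-02  2.6016e+02]
 [ 1.2230e+01 -6.0000e-02  2.6016e+02]
 [ 6.8200e+00 -4.8700e+00  2.6016e+02]
 [ 6.8200e+00  4.0100e+00  2.6017e+02]
 [ 6.8200e+00 -4.5000e+00  2.6016e+02]
 [ 6.8200e+00  3.6400e+00  2.6017e+02]]
```

send_rows(
  motion=[
    {"hand": 1, "delta_pos": [1.4, -0.2, 5], "spin": 0},
    {"hand": 1, "delta_pos": [1.4, -0.2, 10], "spin": 0},
    {"hand": 1, "delta_pos": [1.4, -0.2, 15], "spin": 0},
    {"hand": 1, "delta_pos": [1.4, -0.2, 20], "spin": 0},
    {"hand": 1, "delta_pos": [1.4, -0.2, 25], "spin": 0},
    {"hand": 1, "delta_pos": [1.4, -0.2, 28], "spin": 0},
    {"hand": 1, "delta_pos": [1.4, -0.2, 31], "spin": 0},
    {"hand": 1, "delta_pos": [1.4, -0.2, 34], "spin": 0},
    {"hand": 1, "delta_pos": [1.4, -0.2, 34], "spin": 0},
    {"hand": 1, "delta_pos": [1.4, -0.2, 34], "spin": 0},
  ],
)

```text
time: 13.57
ee_pos: [0.505, -0.2557, 0.2952]
tool_rot: [[0.324, 0.946, -0.0], [0.946, -0.324, 0.0], [0.0, -0.0, -1.0]]
force: [0.5, 0.3, -0.1]
grip_width: 0.0133
grip_force: 40.4
```

send_rows(
  motion=[
    {"hand": 1, "delta_pos": [0, 0, 2], "spin": 0},
    {"hand": 1, "delta_pos": [0, 0, 4], "spin": 0},
    {"hand": 1, "delta_pos": [0, 0, 6], "spin": 0},
    {"hand": 1, "delta_pos": [0, 0, 8], "spin": 0},
    {"hand": 1, "delta_pos": [0, 0, 8], "spin": 0},
  ],
)

```text
time: 13.98
ee_pos: [0.5049, -0.2556, 0.2868]
tool_rot: [[0.324, 0.946, -0.0], [0.946, -0.324, 0.0], [0.0, -0.001, -1.0]]
force: [-0.3, 0.3, -0.2]
grip_width: 0.0137
grip_force: 40.4
```

No contact; down 35 mm more to TCP z ≈ 0.252.

send_rows(
  motion=[
    {"hand": 1, "delta_pos": [0, 0, 4], "spin": 0},
    {"hand": 1, "delta_pos": [0, 0, 8], "spin": 0},
    {"hand": 1, "delta_pos": [0, 0, 12], "spin": 0},
    {"hand": 1, "delta_pos": [0, 0, 16], "spin": 0},
    {"hand": 1, "delta_pos": [0, 0, 20], "spin": 0},
    {"hand": 1, "delta_pos": [0, 0, 24], "spin": 0},
    {"hand": 1, "delta_pos": [0, 0, 28], "spin": 0},
    {"hand": 1, "delta_pos": [0, 0, 32], "spin": 0},
    {"hand": 1, "delta_pos": [0, 0, 32], "spin": 0},
    {"hand": 1, "delta_pos": [0, 0, 32], "spin": 0},
  ],
)

```text
time: 14.82
ee_pos: [0.505, -0.2557, 0.255]
tool_rot: [[0.324, 0.946, -0.0], [0.946, -0.324, 0.0], [0.0, -0.0, -1.0]]
force: [0.1, 0.1, -0.5]
grip_width: 0.0132
grip_force: 40.4
```

Run:
```python
from h import *
s=arm.read_state();R=s['tool_rot'];print(s['time'],s['ee_pos'],s['force'])
grab('wrist','w7');P,p=cloud('w7')
L=(P-s['ee_pos'])@R*1000
for v in range(225,290,4):
    k=(abs(L[v,:,1])<4)&(abs(L[v,:,0])<30)
    if k.sum(): print(v,np.median(L[v,k,0]).round(1),np.median(P[v,k,2]).round(4),P[v,280].round(4))
a=cv2.imread('pics/w7.png')[150:420,110:460];cv2.imwrite('pics/w7c.png',cv2.resize(a,None,fx=2,fy=2,interpolation=2))
```

```text
14.8167 [ 0.50497926 -0.25565905  0.25502144] [ 0.14179753  0.08168442 -0.48682257]
225 26.5 0.0701 [ 0.5145 -0.2309  0.0701]
229 24.2 0.0698 [ 0.5138 -0.2331  0.0697]
233 22.2 0.07 [ 0.5132 -0.2349  0.0702]
237 19.9 0.0698 [ 0.5125 -0.2369  0.0703]
241 17.8 0.0701 [ 0.5119 -0.2385  0.0715]
245 15.6 0.0701 [ 0.5111 -0.2411  0.0704]
249 13.2 0.0698 [ 0.5103 -0.2434  0.0699]
253 11.0 0.0698 [ 0.5096 -0.2452  0.0706]
257 10.7 0.0741 [ 0.5094 -0.2457  0.0742]
261 14.0 0.0854 [ 0.5104 -0.2426  0.0856]
265 14.0 0.0896 [ 0.5104 -0.2427  0.0896]
269 14.0 0.0935 [ 0.5104 -0.2424  0.094 ]
273 14.0 0.0972 [nan nan nan]
277 13.9 0.1007 [ 0.5103 -0.2428  0.1007]
281 14.0 0.1042 [ 0.5103 -0.2426  0.1042]
285 13.8 0.1071 [ 0.5104 -0.2424  0.1079]
289 13.0 0.1089 [ 0.51   -0.2434  0.1093]
```

View pics/w7c.png

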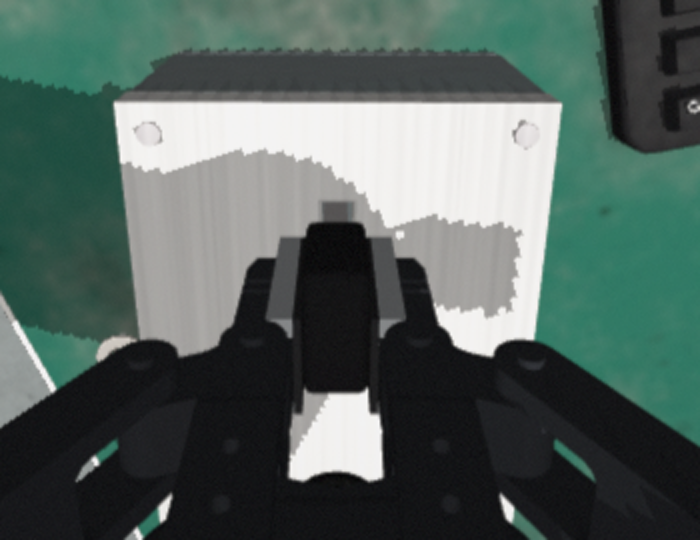

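The blade is in the slot, free of contact, with the block underside at about 83 mm; I'll lower it the last 3 mm.

send_rows(
  motion=[
    {"hand": 1, "delta_pos": [0, 0, 1], "spin": 0},
    {"hand": 1, "delta_pos": [0, 0, 2], "spin": 0},
    {"hand": 1, "delta_pos": [0, 0, 3.3], "spin": 0},
    {"hand": 1, "delta_pos": [0, 0, 3.3], "spin": 0},
    {"hand": 1, "delta_pos": [0, 0, 3.3], "spin": 0},
    {"hand": 1, "delta_pos": [0, 0, 3.3], "spin": 0},
    {"hand": 1, "delta_pos": [0, 0, 3.3], "spin": 0},
  ],
)

```text
time: 15.45
ee_pos: [0.505, -0.2557, 0.252]
tool_rot: [[0.324, 0.946, 0.0], [0.946, -0.324, -0.0], [-0.0, 0.0, -1.0]]
force: [-0.7, 0.0, -0.7]
grip_width: 0.0134
grip_force: 40.4
```

Run:
```python
from h import *
grab('top','top9');P,p=cloud('top9');Q,_=cloud('top1')
s=arm.read_state();print(s['ee_pos'],s['force'],abs(s['joint_velocities']).max())
for n,(u0,u1,v0,v1,a,b) in dict(bottle=(155,178,215,240,.03,.12),jar=(415,438,212,238,.03,.06)).items():
    for X in(Q,P):
        q=X[v0:v1,u0:u1].reshape(-1,3);q=q[(q[:,2]>a)&(q[:,2]<b)];print(n,len(q),q.mean(0))
W,_=cloud('w7');m=(W[...,2]>.1)&(np.hypot(W[...,0]-.475,W[...,1]+.341)<.02);print('lamp top px',m.sum(),W[m].mean(0) if m.any() else '')
```

```text
[ 0.50503014 -0.25565556  0.25200453] [-0.26027813  0.11576762 -1.34347737] 0.0023139429157190607
bottle 92 [0.45960841 0.28802412 0.04830674]
bottle 92 [0.45959264 0.28797431 0.04846737]
jar 197 [ 0.48105894 -0.48684376  0.04560042]
jar 199 [ 0.48095745 -0.4863383   0.04586285]
lamp top px 0
```

```bash
python3 -c "
from cell import arm
print(arm.job_done())"
```

```text
the job is handed in; nothing more can be done
None
```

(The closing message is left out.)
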